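# Open the cell charging dock

### The arm

A 6-joint arm with a two-finger parallel gripper is mounted at the origin on a cart in front of the work surface, level with it; the furniture and walls round the work are solid. World frame = base frame: x ahead of the robot, y to its left, z up, the work surface at z = 0. Lengths are in m, angles in rad, forces in N, time in s.
With the tool pointing down it reaches from about 0.3 to 0.875 m from the base axis. Payload 6.4 kg.
Tool frame: the origin (TCP) lies midway between the tips of the shut fingers; the grasp point (between the pads) lies manip.grip_point_offset behind it (manip.grip_point_offset is the distance from the TCP to the grasp point, in m); z points along the fingers, y is the line along which they close (so a half turn about z gives the same grasp; the last joint's range is limited). The gripper opens to 88 mm and grips with 3 to 60 N. Pads are 18 mm wide; open, the fingers measure 123 mm over their backs; the gripper's body (75 mm by 187 mm) begins 45 mm behind the grasp point.
Start: joints at [0.939, 0.181, 1.607, -0, 1.354, -0.206], TCP at [0.237, 0.524, 0.239] pointing down, gripper open.
Joint ranges: [-2.99, 2.99], [-0.89, 2.07], [0.3, 2.58], [-1.14, 4.28], [0, 2.63], [-3.12, 3.12]. Speed limits (rad/s): [2.57, 2.57, 3.01, 3.14, 3.14, 3.14].

### API

Orientations are given as a unit quaternion [x, y, z, w].
In Python, from rig import manip gives the robot as it stands.
- The arm moves only by the tool step_arm, never from a script. Its argument "increments" is a list of rows, each an object with "linear": the shift along the tool's x, y, z in cm, a list of three; "rotation": the turn, a rotation vector about the tool's x, y, z in rad, a list of three. A call has 1 to 20 rows; each row shifts and turns the commanded pose from where the row before left it, along the tool's axes as they then stand; what a row does not reach is not made up. A row lasts 1/10 s, in which the tool goes at most 50 mm and 8.59 degrees, less where a joint would pass 70% of its speed; a pose out of reach is approached as far as the arm can. A call with a gripper value outside its range is refused whole. "gripper" is the opening, from 0 (shut) to 1 (fully open), set as the call begins (left out, the last holds). The fingers move at their own pace and stop on an object; "grip_force" is the grip in N (left out, the last holds). Time passes only in rows, so rows that do not move let the fingers close. It gives the time, the measured TCP pose, the force, the opening and the grip force at its end, in the units of the state.
- manip.get_obs(): the state, without advancing time (a new reading comes with each control period).
- manip.read_camera(name): name is "scene" or "top" or "wrist"; returns the picture (420x560x3 uint8, blue, green, red); there is no depth.
- manip.camera_info(name): a dict with "vertical_fov" (degrees; the focal length in pixels is half the picture's height over the tangent of half this angle, whatever the lens; pixels are square), "cx", "cy" (the principal point, pixels), "eye" and "orientation" of the camera in the world. Camera axes: x right, y down, z forward; pixel columns grow to the right and rows downward; lengths in m; the calibration is good to about 2 mm. A picture is of the moment at which its call begins: read the wrist's pose just before it. camera_info takes no time and is no camera call; for the wrist camera it gives the pose at the moment of the call.
- manip.job_done(): hands the job in; it is judged then, once.
The state is a dict: "time": time; "joint_positions": joint angles; "joint_velocities": joint speeds; "tau": joint torques, N m; "position": TCP position; "eef_rot": TCP orientation; "ft_force": force on the tool from outside, world axes, zero at the start; "wrist_torque": the same for the moment, N m; "width": finger opening in m; "grasp_force": force on a finger pad.
Only numpy, scipy, OpenCV 4.12 (cv2) and the standard library are available. Lean on these libraries where they do the work, as an engineer would, in place of code of your own. Each camera call takes 0.05 s, during which the arm holds its last target. There are 200 camera calls.

### The job

Open the white charging dock so that the row of cells inside can be got at: press the orange release tab at its front down with closed fingertips until the black-framed clear lid springs up, then push the lid from the front all the way over, past upright, until it leans back on its stop and stays open by itself. Only press and push, gently: do not pinch, grasp or lift anything, and leave the cells in the dock and the things standing round it where they are. Finish with the robot clear of everything.

Things in the scene. Friction and masses are not known exactly. Their poses are not given: they have to be found in the camera images.
- dock: White plastic charging dock fixed to the bench, an open box 88 (x) x 130 (y) mm and 34 mm high (39.5 mm with the lid shut), with a front foot and release tab that reach to 110 mm before its centre. Origin: under the centre of the box, on the bench; x points from the tab (front, -x side) to the lid's hinge (back), z up. Its place and its yaw (up to 0.5 rad either way) vary. 50 mm behind the hinge is free for the lid.
- tab (a joint): Orange release tab, a sprung rocker: 0 = at rest, 0.30 rad = pressed to its soft rubber stop; the lid is freed at about 0.15. It springs back when let go. Its hook stands 46 mm above the bench, at the front edge of the lid. Pressing at point tab_press takes about 1.5 N to start and 4 N to the stop, half as much again with a broad fingertip whose edge bears nearer the box.
- tab_press (a point): Where to press: on top of the orange pad, 88 mm before the dock's centre, 26 mm above the bench at rest. The pad is 48 mm long (dock x, from -104 to -56 mm) and 34 mm wide and tilts about its back end: at this point it goes down 4.8 mm to free the lid and 9.6 mm to the stop (at a point 21 mm from the back end, 3.2 and 6.3 mm). Moves with the tab.
- lid (a joint): Lid's hinge along the dock's y axis, at the back: 0 = shut and latched; when the tab is pressed, sprung arms lift it slowly (about 1 s) to 1.1 rad, where it stands by itself; from there it moves freely, damped; beyond 1.57 (upright) it falls slowly back onto its stop at 1.9 rad = fully open, and stays. Let go before upright, it sinks back to 1.1.
- lid_edge (a point): Middle of the lid's free front edge. The lid is 93 mm from hinge to this edge, 130 mm wide, 5 mm thick, weighs about 80 g; black frame round a clear window. Shut, the edge is 46 mm before the dock's centre and 37 mm up; sprung up (1.1 rad) it is 5 mm behind the centre and 120 mm up; upright it is 130 mm up. Raised, its underside faces the front, so it is pushed with the fingertips a little below this edge, toward the dock's +x.
- hinge_line (a point): Middle of the lid's hinge line, fixed on the dock: 47 mm behind its centre, 37 mm above the bench. At 50 mm above this line the fully open lid stands 17 mm behind it.
- cell_row: Six grey cells taped side by side, 113 x 70 mm, 18 mm high, loose in the dock on its 6 mm thick floor, not to be touched. Origin: underside centre.
- drive_wheel: Bystander: black ribbed drive wheel of a cleaning robot, lying flat, 68 mm across, 26 mm high. Origin: underside centre.
- flux_jar: Bystander: small round jar with a yellow cap, 45 mm across, 30 mm high. Origin: underside centre.
- red_driver: Bystander: screwdriver with a red handle, lying, 180 mm long, 19 mm thick. Origin: underside centre.
- dc_motor: Bystander: small white electric motor, lying, 93 x 34 mm, 27 mm high. Origin: underside centre.
- spudger: Bystander: blue flat plastic prying stick, lying, 145 x 12 mm, 8 mm high. Origin: underside centre.

How it is judged:
On the way, in this order (a step that is already met when the one before it is completed fails the run):
1. the release tab is pressed down by the fingers (value of joint tab above 0.1 rad and contact force between the fingers and dock above 0.5 N).
2. the freed lid has sprung up (value of joint lid above 0.75 rad), for 0.1 s.
3. the lid is pushed over to its stop (value of joint lid above 1.78 rad), for 0.1 s.
At the end, for the whole second after the job is handed in: The lid leans back open by itself (hinge above 1.78 rad of 1.9) and is still, the tab has sprung back, the cells lie in the dock (moved less than 15 mm) and no bystander has moved 20 mm (value of joint lid above 1.78 rad and velocity of joint lid below 0.1 rad/s and value of joint tab below 0.05 rad and z of cell_row in the frame of dock below 0.012 m and distance of cell_row from where it was at the start of the episode below 0.015 m and distance of each of drive_wheel, flux_jar, red_driver, dc_motor, spudger from where it was at the start of the episode below 0.02 m); the robot touches nothing.
It fails at once if the dock, its tab or its lid is pinched or forced (more than 50 N from the fingers) (contact force between the fingers and dock above 50 N).
It fails at once if the cells are lifted or shifted in the dock (z of cell_row in the frame of dock above 0.012 m or distance of cell_row from where it was at the start of the episode above 0.015 m).
It fails at once if a bystander is lifted, carried or knocked aside (20 mm) (distance of any of drive_wheel, flux_jar, red_driver, dc_motor, spudger from where it was at the start of the episode above 0.02 m).
It also fails if it takes over 40 s, if anything falls off the work surface, if the arm or the gripper's body presses on something with over 40 N, if the wrist force passes 120 N, or if a joint passes its speed limit or range.

## Working session

There is one attempt and no reset: what is moved stays moved. The work goes in short steps, Python scripts to look and compute and a tool call to move; the robot and the scene stay as the last step left them, time stands still between calls to the robot, and variables do not carry over. Pictures are saved under pics/ and viewed, at most 10 in all, crops included, and the job is handed in when it is done.

Besides the shell and the picture viewer there is one more tool, called after ">>>" as name(argument=value, ...) on one line, values as JSON. step_arm: Moves the arm, as the interface text tells. Its arguments: {"type":"object","properties":{"increments":{"type":"array"},"gripper":{"type":"number"},"grip_force":{"type":"number"}},"required":["increments"]}

```bash
mkdir -p pics; cat > h.py <<'E'
from rig import manip
import numpy as np, cv2
from scipy.spatial.transform import Rotation as R
def ray(ci,u,v):
    f=210/np.tan(np.radians(ci["vertical_fov"])/2)
    d=np.array([(u-ci["cx"])/f,(v-ci["cy"])/f,1.])
    o=ci["orientation"]
    M=R.from_quat(o).as_matrix() if np.size(o)==4 else np.array(o).reshape(3,3)
    return np.array(ci["eye"]),M@d
def at(ci,u,v,z):
    e,d=ray(ci,u,v); return e+d*(z-e[2])/d[2]
E
python3 - <<'E'
from h import *
for n in("top","scene"):
    im=manip.read_camera(n); cv2.imwrite(f"pics/{n}0.png",im); print(n,manip.camera_info(n))
    h=cv2.cvtColor(im,cv2.COLOR_BGR2HSV); m=cv2.inRange(h,(5,150,120),(20,255,255))
    k,l,s,c=cv2.connectedComponentsWithStats(m)
    for i in range(1,k):
        if s[i,4]>30: print(s[i],c[i],at(manip.camera_info(n),*c[i],.027))
o=manip.get_obs(); print(o["position"],o["eef_rot"],manip.grip_point_offset,o["time"])
E
```

```text
top {'vertical_fov': 47.241555992024246, 'cx': 272.51354473930155, 'cy': 206.48803522721613, 'eye': array([0.43101896, 0.15111513, 1.02053824]), 'orientation': array([ 0.70806679, -0.70080305,  0.06208316, -0.06051606])}
[325 235  19  31 394] [333.72335025 250.65736041] [0.51386518 0.02227499 0.027     ]
scene {'vertical_fov': 44.51914450491508, 'cx': 281.4940145695724, 'cy': 207.37562233343462, 'eye': array([-0.01782298, -0.29019887,  0.77090296]), 'orientation': array([ 0.81622336, -0.40710206,  0.18414085, -0.36625058])}
[536 171  16  11  47] [543.         175.89361702] [ 1.11285832 -0.21175838  0.027     ]
[314 269  14  10  91] [320.61538462 273.48351648] [0.54626995 0.0380878  0.027     ]
[304 280  24  24 305] [315.49836066 291.72131148] [0.50372158 0.02107049 0.027     ]
[0.23720014 0.52330339 0.23791257] [ 2.11284651e-01  9.77424279e-01 -6.86917517e-04 -3.22328846e-04] 0.0187 0.1
```

View pics/top0.png

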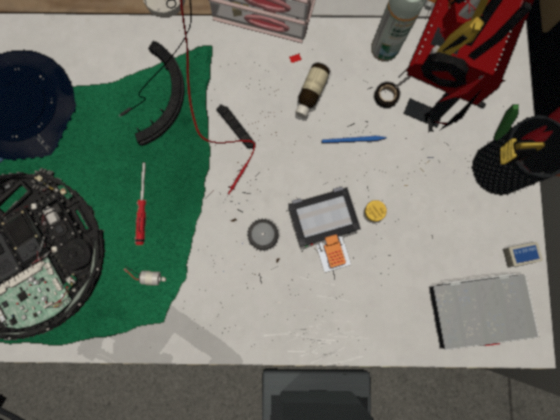

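View pics/scene0.png

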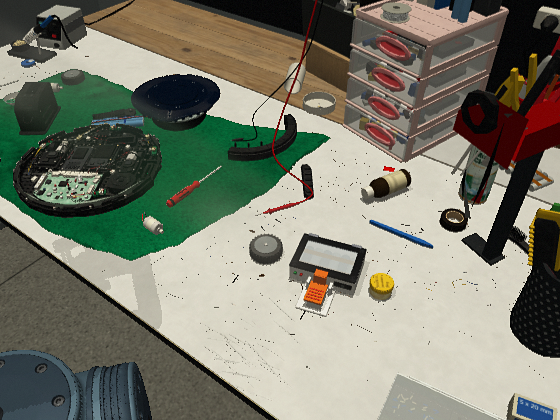

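The top view shows the dock with its lid centred near (324,216), its orange tab at (334,250), the wheel at (263,235) to its left and the jar at (376,210) to its right. The scene view agrees, with the tab at about (317,288). The front faces the robot, slightly yawed.

```bash
python3 - <<'E'
from h import *
ci=manip.camera_info("top"); im=cv2.imread("pics/top0.png")
h=cv2.cvtColor(im,cv2.COLOR_BGR2HSV)
m=cv2.inRange(h,(0,0,0),(180,255,90)); m[:,:280]=0;m[:,364:]=0;m[:180]=0;m[256:]=0
k,l,s,c=cv2.connectedComponentsWithStats(m); i=1+np.argmax(s[1:,4]); print(s[i])
pts=np.argwhere(l==i)[:,::-1]
P=np.array([at(ci,u,v,.039)[:2] for u,v in pts],np.float32)
r=cv2.minAreaRect(P*1000); print("lid",r,cv2.boxPoints(r))
m=cv2.inRange(h,(5,150,120),(20,255,255)); m[:225]=0
pts=np.argwhere(m>0)[:,::-1]
P=np.array([at(ci,u,v,.028)[:2] for u,v in pts],np.float32)
print("tab",cv2.minAreaRect(P*1000))
v=cv2.resize(im[170:280,240:400],(800,550),interpolation=cv2.INTER_CUBIC); cv2.imwrite("pics/c.png",v)
E
```

```text
[ 289  188   71   59 1200]
lid ((581.5220947265625, 44.350460052490234), (94.71603393554688, 129.91342163085938), 17.0144100189209) [[517.22974    92.60656  ]
 [555.244     -31.620705 ]
 [645.81445    -3.9056396]
 [607.8002    120.321625 ]]
tab ((518.1814575195312, 218.3706512451172), (430.335205078125, 62.23129653930664), 89.15652465820312)
```

View pics/c.png

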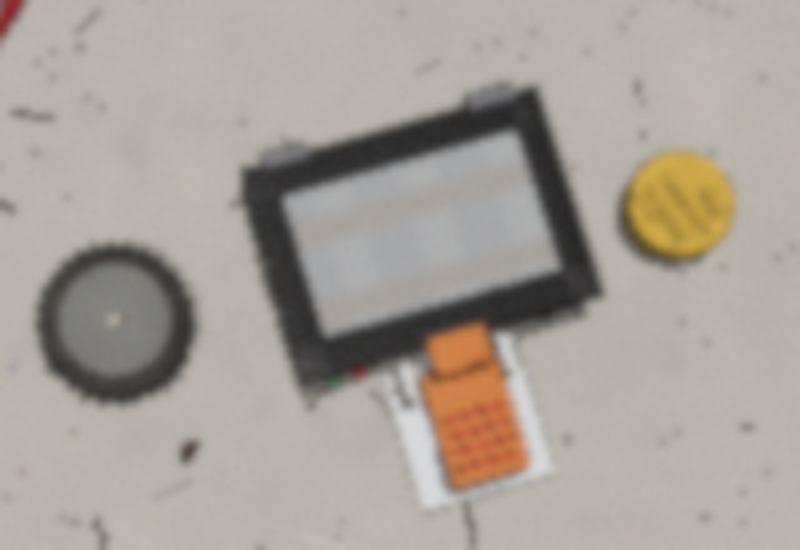

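Dock is at about (0.581, 0.044) with yaw of about 0.30. The press point comes out at about (0.495, 0.018). I'll move above it with the fingers shut and turned to the dock's axes.

>>> step_arm(increments=[{"linear": [-3.17, -2.52, 0], "rotation": [0, 0, 0]}, {"linear": [-3.17, -2.52, 0], "rotation": [0, 0, 0]}, {"linear": [-3.17, -2.52, 0], "rotation": [0, 0, 0]}, {"linear": [-3.17, -2.52, 0], "rotation": [0, 0, 0]}, {"linear": [-3.17, -2.52, 0], "rotation": [0, 0, 0]}, {"linear": [-3.17, -2.52, 0], "rotation": [0, 0, 0]}, {"linear": [-3.17, -2.52, 0], "rotation": [0, 0, 0]}, {"linear": [-3.17, -2.52, 0], "rotation": [0, 0, 0]}, {"linear": [-3.17, -2.52, 0], "rotation": [0, 0, 0]}, {"linear": [-3.17, -2.52, 0], "rotation": [0, 0, 0]}, {"linear": [-3.17, -2.52, 0], "rotation": [0, 0, 0]}, {"linear": [-3.17, -2.52, 0], "rotation": [0, 0, 0]}, {"linear": [-3.17, -2.52, 0], "rotation": [0, 0, 0]}, {"linear": [-3.17, -2.52, 0], "rotation": [0, 0, 0]}, {"linear": [0, 0, 0], "rotation": [0, 0, -0.121]}, {"linear": [0, 0, 0], "rotation": [0, 0, -0.121]}, {"linear": [0, 0, 0], "rotation": [0, 0, -0.121]}, {"linear": [0, 0, 0], "rotation": [0, 0, -0.121]}, {"linear": [0, 0, 0], "rotation": [0, 0, -0.121]}, {"linear": [0, 0, 0], "rotation": [0, 0, -0.121]}], gripper=0, grip_force=10)

```text
time: 2.1
position: [0.4956, 0.0191, 0.2383]
eef_rot: [-0.152, 0.988, 0.0, -0.0]
ft_force: [-0.2, 0.5, 0.1]
width: 0.0005
grasp_force: 0.0
```

```bash
python3 - <<'E'
from h import *
ci=manip.camera_info("wrist");im=manip.read_camera("wrist");cv2.imwrite("pics/w1.png",im)
o=manip.get_obs();print(o["time"],o["position"],R.from_quat(o["eef_rot"]).as_matrix().round(3),o["width"],o["ft_force"],o["joint_positions"])
h=cv2.cvtColor(im,cv2.COLOR_BGR2HSV); m=cv2.inRange(h,(5,150,120),(20,255,255))
k,l,s,c=cv2.connectedComponentsWithStats(m)
for i in range(1,k):
    if s[i,4]>100:
        P=np.array([at(ci,u,v,.027)[:2] for v,u in np.argwhere(l==i)],np.float32)*1000
        print(s[i],c[i],cv2.minAreaRect(P))
E
```

```text
2.15 [0.49564309 0.01907771 0.23828803] [[-0.952 -0.306 -0.001]
 [-0.306  0.952  0.   ]
 [ 0.001  0.    -1.   ]] 0.0002617593527558866 [-0.27396542 -1.24524157  0.58603971] [-2.01263883e-01  2.67518226e-03  1.80080950e+00 -8.05841582e-05
  1.33896222e+00 -2.08303974e+00]
[262 175  30  41 859] [277.22351572 196.35040745] ((507.75335693359375, 22.472848892211914), (46.06560134887695, 33.0798454284668), 17.503629684448242)
[266 218  22  15 317] [276.45425868 225.28706625] ((541.27392578125, 33.017791748046875), (17.03098487854004, 24.369705200195312), 17.500286102294922)
```

View pics/w1.png

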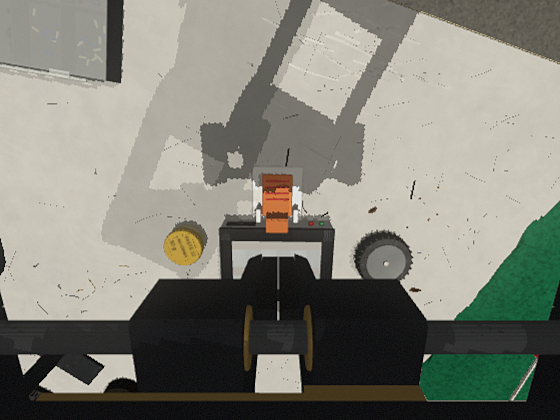

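The wrist view shows the tab pad at (277,196) and its hook at (276,225), with the dock below and the fingers in line with it. The refined dock origin is (0.584, 0.047) with yaw 0.306, so the press spot shifts 2 mm forward. Now I'll descend and press.

>>> step_arm(increments=[{"linear": [-0.2, 0, 4], "rotation": [0, 0, 0]}, {"linear": [0, 0, 4], "rotation": [0, 0, 0]}, {"linear": [0, 0, 4], "rotation": [0, 0, 0]}, {"linear": [0, 0, 4], "rotation": [0, 0, 0]}, {"linear": [0, 0, 4], "rotation": [0, 0, 0]}, {"linear": [0, 0, 0.3], "rotation": [0, 0, 0]}, {"linear": [0, 0, 0.3], "rotation": [0, 0, 0]}, {"linear": [0, 0, 0.3], "rotation": [0, 0, 0]}, {"linear": [0, 0, 0.3], "rotation": [0, 0, 0]}, {"linear": [0, 0, 0.3], "rotation": [0, 0, 0]}, {"linear": [0, 0, 0.3], "rotation": [0, 0, 0]}, {"linear": [0, 0, 0], "rotation": [0, 0, 0]}, {"linear": [0, 0, 0], "rotation": [0, 0, 0]}])

```text
time: 3.45
position: [0.4987, 0.0194, 0.0214]
eef_rot: [-0.149, 0.989, -0.0, 0.001]
ft_force: [0.7, -2.0, 3.5]
width: 0.0001
grasp_force: 2.0
```

```bash
python3 - <<'E'
from h import *
im=manip.read_camera("scene");cv2.imwrite("pics/s2.png",cv2.resize(im[180:340,210:430],(770,560)))
o=manip.get_obs();print(o["time"],o["position"],o["ft_force"])
E
```

```text
3.5 [0.49866998 0.01936178 0.02134625] [ 0.38855436 -1.67168309  4.03898639]
```

View pics/s2.png

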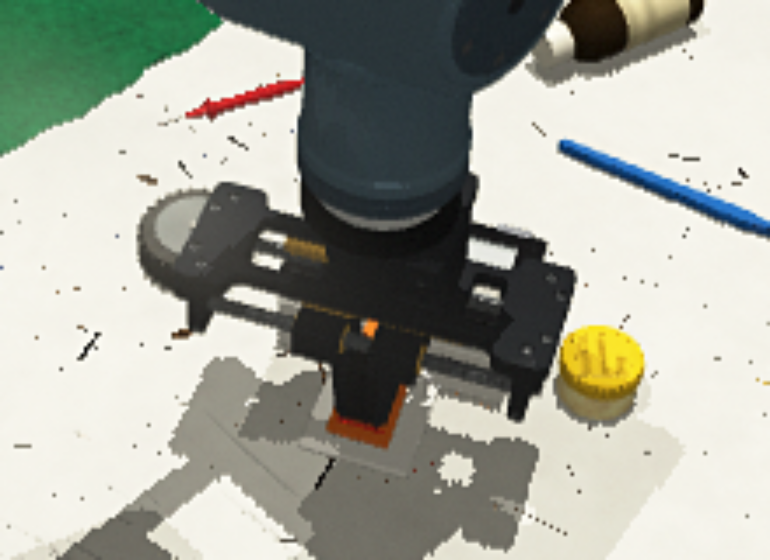

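The fingers sit on the orange pad, near (365,425) in the crop, at about 4 N. The lid is hidden behind the gripper. I'll press 3 mm more and hold.

>>> step_arm(increments=[{"linear": [0, 0, 0.15], "rotation": [0, 0, 0]}, {"linear": [0, 0, 0.15], "rotation": [0, 0, 0]}, {"linear": [0, 0, 0], "rotation": [0, 0, 0]}, {"linear": [0, 0, 0], "rotation": [0, 0, 0]}, {"linear": [0, 0, 0], "rotation": [0, 0, 0]}, {"linear": [0, 0, 0], "rotation": [0, 0, 0]}, {"linear": [0, 0, 0], "rotation": [0, 0, 0]}, {"linear": [0, 0, 0], "rotation": [0, 0, 0]}])

```text
time: 4.3
position: [0.4988, 0.0194, 0.0188]
eef_rot: [-0.15, 0.989, -0.0, 0.001]
ft_force: [-1.5, -1.9, 12.6]
width: 0.0007
grasp_force: 6.6
```

```bash
python3 - <<'E'
from h import *
a=manip.read_camera("wrist");b=manip.read_camera("top")
cv2.imwrite("pics/m3.png",np.hstack([cv2.resize(a,(400,300)),cv2.resize(b[150:300,230:430],(400,300))]))
o=manip.get_obs();print(o["time"],o["position"],o["ft_force"])
E
```

```text
4.4 [0.49880651 0.01933378 0.0187884 ] [-1.79906198 -2.10091995 12.57093908]
```

View pics/m3.png

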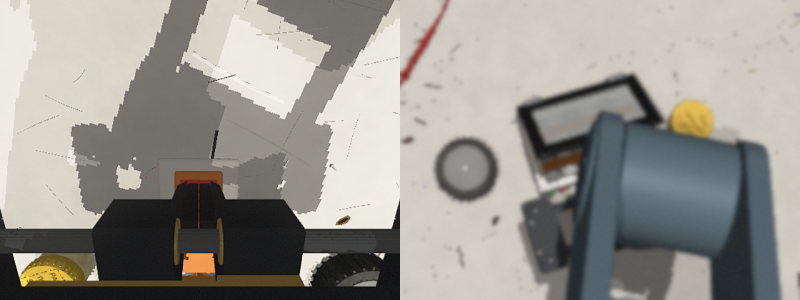

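In the top view (right half) the lid is up, with its frame at about (590,110), and the cells are visible; the tab is at its stop at 12.6 N. Next I'll rise to 0.105 m and push the lid along dock +x.

>>> step_arm(increments=[{"linear": [0, 0, -2], "rotation": [0, 0, 0]}, {"linear": [0, 0, -3.3], "rotation": [0, 0, 0]}, {"linear": [0, 0, -3.3], "rotation": [0, 0, 0]}, {"linear": [0, 0, 0], "rotation": [0, 0, 0]}, {"linear": [-2.5, 0, 0], "rotation": [0, 0, 0]}, {"linear": [-2.5, 0, 0], "rotation": [0, 0, 0]}, {"linear": [-2.5, 0, 0], "rotation": [0, 0, 0]}, {"linear": [-0.6, 0, 0], "rotation": [0, 0, 0]}, {"linear": [-0.6, 0, 0], "rotation": [0, 0, 0]}, {"linear": [-0.6, 0, 0], "rotation": [0, 0, 0]}, {"linear": [-0.6, 0, 0], "rotation": [0, 0, 0]}, {"linear": [-0.6, 0, 0], "rotation": [0, 0, 0]}, {"linear": [-0.6, 0, 0], "rotation": [0, 0, 0]}])

```text
time: 5.7
position: [0.6042, 0.0525, 0.1038]
eef_rot: [-0.149, 0.989, -0.0, 0.0]
ft_force: [0.1, -0.2, -0.2]
width: 0.0001
grasp_force: 0.2
```

>>> step_arm(increments=[{"linear": [-0.6, 0, 0], "rotation": [0, 0, 0]}, {"linear": [-0.6, 0, 0], "rotation": [0, 0, 0]}, {"linear": [-0.6, 0, 0], "rotation": [0, 0, 0]}, {"linear": [-0.6, 0, 0], "rotation": [0, 0, 0]}, {"linear": [-0.5, 0, 0], "rotation": [0, 0, 0]}, {"linear": [0, 0, 0], "rotation": [0, 0, 0]}, {"linear": [0, 0, 0], "rotation": [0, 0, 0]}, {"linear": [0, 0, 0], "rotation": [0, 0, 0]}, {"linear": [0, 0, 0], "rotation": [0, 0, 0]}, {"linear": [0, 0, 0], "rotation": [0, 0, 0]}])

```text
time: 6.7
position: [0.6315, 0.061, 0.1038]
eef_rot: [-0.149, 0.989, 0.0, 0.0]
ft_force: [0.2, -0.2, -0.7]
width: 0.0004
grasp_force: 0.0
```

```bash
python3 - <<'E'
from h import *
a=manip.read_camera("scene");b=manip.read_camera("top")
cv2.imwrite("pics/m4.png",np.hstack([cv2.resize(a[150:330,200:440],(400,300)),cv2.resize(b[150:300,230:430],(400,300))]))
o=manip.get_obs();print(o["time"],o["position"],o["ft_force"])
E
```

```text
6.8 [0.63155209 0.06104547 0.10379953] [-0.31335849  0.59587352  0.22439152]
```

View pics/m4.png

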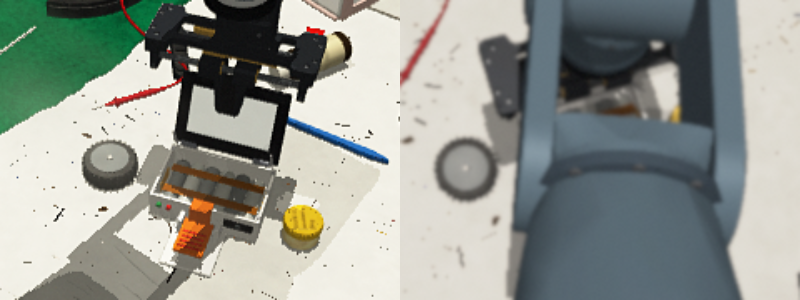

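The lid, at about (230,120) in the left half, leans back with the cells exposed and no contact force. I'll withdraw toward the front and up, then check.

>>> step_arm(increments=[{"linear": [2, 0, 0], "rotation": [0, 0, 0]}, {"linear": [4, 0, 0], "rotation": [0, 0, 0]}, {"linear": [4, 0, -2], "rotation": [0, 0, 0]}, {"linear": [4, 0, -3], "rotation": [0, 0, 0]}, {"linear": [4, 0, -3], "rotation": [0, 0, 0]}, {"linear": [4, 0, -3], "rotation": [0, 0, 0]}, {"linear": [0, 0, 0], "rotation": [0, 0, 0]}, {"linear": [0, 0, 0], "rotation": [0, 0, 0]}, {"linear": [0, 0, 0], "rotation": [0, 0, 0]}, {"linear": [0, 0, 0], "rotation": [0, 0, 0]}, {"linear": [0, 0, 0], "rotation": [0, 0, 0]}])

```text
time: 7.9
position: [0.4214, -0.0036, 0.2123]
eef_rot: [-0.15, 0.989, 0.001, -0.001]
ft_force: [0.1, -0.3, -0.1]
width: 0.0006
grasp_force: 0.0
```

```bash
python3 - <<'E'
from h import *
a=manip.read_camera("scene");b=manip.read_camera("top")
cv2.imwrite("pics/m5.png",np.hstack([cv2.resize(a[150:330,200:440],(400,300)),cv2.resize(b[150:300,230:430],(400,300))]))
o=manip.get_obs();print(o["time"],o["position"],o["ft_force"])
E
```

```text
8.0 [ 0.42134767 -0.00371626  0.2126209 ] [0.34167002 0.55546442 0.11325921]
```

View pics/m5.png

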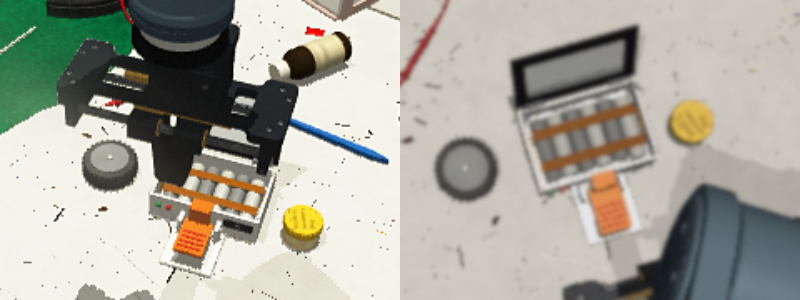

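The lid, at about (575,65) in the right half, leans back behind the dock with the cells and bystanders in place. I'll check its angle numerically before handing in.

```bash
python3 - <<'E'
from h import *
ci=manip.camera_info("top")
o=np.array([.584,.0466]);d=np.array([np.cos(.306),np.sin(.306)])
for th in(1.7,1.8,1.9):
    z=.037+.093*np.sin(th); print(th,.047-.093*np.cos(th),[(at(ci,317.5,v,z)[:2]-o)@d for v in(170,171.5)])
E
```

```text
1.7 0.05898253796948379 [np.float64(0.07697766993483728), np.float64(0.07417256209717489)]
1.8 0.0681297948064571 [np.float64(0.07733343163663221), np.float64(0.07452310895852417)]
1.9 0.07706592971830581 [np.float64(0.07788348282767331), np.float64(0.07506509736713585)]
```

The edge sits about 77 mm behind the centre, which puts the lid at about 1.9 rad, on its stop.

```bash
python3 -c "
from rig import manip
print(manip.job_done())"
```

```text
the job is handed in; nothing more can be done
None
```

The dock is open: the tab was pressed and released, and the lid leans back on its stop at about 1.9 rad. In the last pictures the cells and the neighbouring things look undisturbed and the robot is clear. I handed the job in at about 8 s; no verdict was returned.

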